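# Flanged strainer into the slotted holding stand

## Robot

A 7-joint arm with a two-finger parallel gripper is mounted at the origin on the work surface; the furniture and walls round the work are solid. World frame = base frame: x ahead of the robot, y to its left, z up, the work surface at z = 0. Lengths are in m, angles in rad, forces in N, time in s.
With the tool pointing down it reaches from about 0.4 to 0.85 m from the base axis. Payload 10.4 kg.
Tool frame: the origin (TCP) lies on the centre line of the jaws, within the pads' length; the fingertips stand 14 mm ahead of it and the grasp point (between the pads) lies 5 mm behind it (manip.tip_reach is the distance from the TCP to the fingertips, in m); z points along the fingers, y is the line along which they close (so a half turn about z gives the same grasp; the last joint's range is limited). The gripper opens to 85 mm and grips with 20 to 120 N. Pads are 22 mm wide; open, the fingers measure 114 mm over their backs; the gripper's body (76 mm by 85 mm) begins 54 mm behind the grasp point. The pads swing forward as they close: fully open they stand 13 mm farther back than shut.
Start: joints at [-1.179, 0.332, -0.065, 1.46, 0.022, 1.35, -0.088], TCP at [0.252, 0.572, 0.245] pointing down, gripper open.
Joint ranges: [-2.6, 2.6], [-0.5, 2.12], [-1.47, 1.34], [0.16, 2.42], [-1.27, 4.41], [0.06, 2.06], [-2.6, 2.6]. Speed limits (rad/s): [2.22, 2.22, 2.79, 2.79, 3.14, 3.14, 3.14].

## Interface

Orientations are given as a unit quaternion [x, y, z, w].
In Python, from workcell import manip gives the robot as it stands.
- The arm moves only by the shell command python3 -m pendant 'ROWS' [FORCE]. ROWS is JSON, a list of rows, each a list of 7 numbers: the shift along the tool's x, y, z in units of 50 mm (1.0 is 50 mm), then the turn, a rotation vector about the tool's x, y, z in units of 8 degrees (1.0 is 8 degrees), then the opening, from -1 (shut) to 1 (fully open), so that 0 is half open. In form: [[dx, dy, dz, ax, ay, az, jaw], ...]. A call has exactly 10 rows; each row is the pose to reach, as a shift and turn from the pose commanded when the call began, along the tool's axes at that moment; what a row does not reach only later rows make up. A row lasts 1/8 s, in which the tool goes at most 62.5 mm and 10.7 degrees, less where a joint would pass 70% of its speed; a pose out of reach is approached as far as the arm can. A call with a gripper value outside its range is refused whole. The fingers move at their own pace and stop on an object; FORCE is the grip in N (left out, the last holds). Time passes only in rows, so rows that repeat a pose let the fingers close, or fill a call up. It gives the time, the measured TCP pose, the force, the opening and the grip force at its end, in the units of the state.
- manip.get_obs(): the state, without advancing time (a new reading comes with each control period).
- manip.camera(name): name is "scene" or "top" or "wrist"; returns (picture, depth): 420x560x3 uint8, red, green, blue; 420x560 float32, m along the optical axis (not along the pixel's ray), 0 where there is no reading.
- manip.get_calibration(name): a dict with "fx", "fy", "cx", "cy" (pixels), "D" ([k1, k2, p1, p2, k3] as OpenCV has them; the pictures are not rectified), "xyz" and "orientation" of the camera in the world. Camera axes: x right, y up, looking along -z (the intrinsics and any distortion apply to the point x, -y, -z); pixel columns grow to the right and rows downward; lengths in m; the calibration is good to about 2 mm. A picture is of the moment at which its call begins: read the wrist's pose just before it. get_calibration takes no time and is no camera call; for the wrist camera it gives the pose at the moment of the call.
- manip.hand_in(): hands the job in; it is judged then, once.
Trained networks look in the newest picture that a camera, given by its name, has taken for a name from the list of things; names that differ only in an ending like _2 or _b are one class to them, and where a whole thing is asked for, a point or a joint stands for the part that bears it (a point fixed in the world has none). Each returns a list of dicts, best first, with "p" (0 to 1); they miss things now and then, are a little off and sometimes report something else, mostly with a low value. They report only what shows in the picture. A call takes as long as a camera call. They do not tell look-alikes from the thing itself.
- manip.find_in(thing, camera): "box" ([left, top, right, bottom] in pixels, round what is visible of it).
- manip.trace(thing, camera): "pixels" (420x560 bool, what is visible of it) and "box" ([left, top, right, bottom] in pixels, round what is visible of it).
- manip.tip_of(thing, camera): "pixel" ([column, row] in pixels: a listed point, or the origin of a listed thing).
The state is a dict: "clock": time; "joint_pos": joint angles; "joint_velocities": joint speeds; "tau": joint torques, N m; "position": TCP position; "ee_rot": TCP orientation; "ft_force": force on the tool from outside, world axes, zero at the start; "torque": the same for the moment, N m; "grip_width": opening from 0.0 (shut) to 1.0 (fully open); "grasp_force": force on a finger pad.
Only numpy, scipy, OpenCV 4.12 (cv2) and the standard library are available. Lean on these libraries where they do the work, as an engineer would, in place of code of your own. Each camera call takes 0.05 s, during which the arm holds its last target. There are 200 camera calls.

## Task

Load the flanged strainer into the holding stand ready for brazing: keep it upright with the flange at its foot down, and slide it sideways through the mouth of the slotted plate, flange underneath the plate, until the barrel is fully home at the end of the slot. Leave it standing there on the bench, released, and leave the plain strainer that has no flange standing where it is.

Things in the scene. Friction and masses are not known exactly. Their poses are not given: they have to be found in the camera images.
- flanged_strainer: Strainer to be loaded, loose, upright on the bench: copper barrel 28 mm in diameter (to 94 mm up), a small stub on top, 110 mm tall in all, and a round brass flange 68 mm in diameter and 8 mm thick at its foot. 0.25 kg nominal. Origin: centre of the underside of the flange; z up along the barrel. Round: its yaw does not matter. May have swapped places with the plain one.
- plain_strainer: Plain strainer, a bystander to be left alone: copper barrel 34 mm in diameter, 110 mm tall with a small stub on top, without any flange. It stands upright, loose, on the bench; it and the flanged one may have changed places. Origin: centre of its underside; z up.
- stand: Low steel stand fixed to the bench, all below 40 mm: level plate 130 (x) by 140 (y) mm, underside 26, top 34 mm up, on side cheeks (118 mm apart) and a back wall; open below, down to the bench. Slot 44 mm wide, along x at y = 0, from the front edge (x = -65, mouth flared to 80) to its closed end at x = +20. Origin: under the plate's middle, at bench level; +x from mouth to closed end, z up.
- seat (a point): Point at bench level where the flanged strainer's axis stands when its barrel touches the closed end of the slot: 6 mm along +x from the stand's origin. Axes as the stand's.
Things that resemble listed ones, but are neither listed nor needed, are in the scene too. What is meant by the flanged_strainer is not white, and is the larger of those in its own colour.

How it is judged:
At the end, for the whole second after the job is handed in: The flanged strainer stands upright (within 10 degrees) and still on the bench (underside within 6 mm of it), its flange under the plate and its axis within 15 mm of the seat point along and across the slot; the plain strainer stands upright within 40 mm of where it was (x of flanged_strainer in the frame of seat between -0.015 and 0.015 m and y of flanged_strainer in the frame of seat between -0.015 and 0.015 m and height (world z) of flanged_strainer below 0.006 m and angle between each of flanged_strainer, plain_strainer's own z axis and vertical below 0.17 rad and linear speed of flanged_strainer below 0.02 m/s and distance of plain_strainer from where it was at the start of the episode below 0.04 m); the robot touches nothing.
It fails at once if the plain strainer is knocked over (angle between plain_strainer's own z axis and vertical above 0.8 rad).
It also fails if it takes over 45 s, if anything falls off the work surface, if the arm or the gripper's body presses on something with over 40 N, if the wrist force passes 120 N, or if a joint passes its speed limit or range.

## Working session

There is one attempt and no reset: what is moved stays moved. The work goes in short steps, Python scripts to look and compute and a shell command to move; the robot and the scene stay as the last step left them, time stands still between calls to the robot, and variables do not carry over. Pictures are saved under pics/ and viewed, at most 10 in all, crops included, and the job is handed in when it is done.

```bash
mkdir -p pics
cat > h.py <<'E'
import numpy as np, cv2
from scipy.spatial.transform import Rotation as R
from workcell import manip
def ray(cal,px):
    K=np.array([[cal['fx'],0,cal['cx']],[0,cal['fy'],cal['cy']],[0,0,1]])
    p=cv2.undistortPoints(np.array(px,float).reshape(-1,1,2),K,np.array(cal['D'],float)).reshape(-1,2)
    return np.c_[p[:,0],-p[:,1],-np.ones(len(p))]
def world(cal,px,d):
    d=np.asarray(d).reshape(-1,1)
    return R.from_quat(cal['orientation']).apply(ray(cal,px)*d)+np.array(cal['xyz'])
def cloud(cal,depth,mask=None):
    m=depth>0
    if mask is not None: m&=mask
    r,c=np.nonzero(m)
    return world(cal,np.c_[c,r],depth[r,c]),np.c_[c,r]
E
python3 - <<'E'
from h import *
o=manip.get_obs();print(o['position'],o['ee_rot'],o['clock'])
ims=[]
for n in ['scene','top']:
    im,d=manip.camera(n);cal=manip.get_calibration(n)
    np.savez(n,im=im,d=d);print(n,cal['xyz'],cal['orientation'])
    cv2.imwrite(f'pics/{n}0.png',im[...,::-1])
    for t in ['flanged_strainer','plain_strainer','stand']:
        for r in manip.trace(t,n):
            P,_=cloud(cal,d,r['pixels'])
            print(n,t,round(r['p'],2),np.round(r['box']),len(P),np.round(np.percentile(P,[2,50,98],axis=0),3).tolist() if len(P) else '')
E
```

```text
[0.25174171 0.57166292 0.24448251] [ 2.05902028e-01  9.78572331e-01 -7.30074244e-04 -1.20666795e-04] 0.0
scene [-0.24239937 -0.57549939  0.47706843] [ 0.44098007 -0.28401243 -0.44283747  0.7271647 ]
scene flanged_strainer 0.78 [145. 155. 180. 215.] 1110 [[0.454, 0.03, 0.001], [0.476, 0.056, 0.03], [0.517, 0.109, 0.105]]
scene flanged_strainer 0.68 [282. 201. 324. 271.] 1451 [[0.422, -0.293, 0.003], [0.444, -0.268, 0.029], [0.477, -0.237, 0.107]]
scene flanged_strainer 0.57 [324. 192. 345. 233.] 547 [[0.556, -0.288, 0.004], [0.571, -0.271, 0.027], [0.59, -0.248, 0.078]]
scene plain_strainer 0.94 [384. 210. 408. 277.] 1266 [[0.47, -0.429, 0.006], [0.475, -0.416, 0.059], [0.489, -0.398, 0.108]]
scene stand 0.79 [203. 175. 296. 230.] 2481 [[0.503, -0.176, 0.003], [0.57, -0.125, 0.034], [0.635, -0.017, 0.036]]
top [ 0.37646767 -0.20354175  0.90934754] [ 0.07179381 -0.0644267  -0.70178567  0.70582698]
top flanged_strainer 0.84 [300. 233. 332. 262.] 705 [[0.428, -0.291, 0.005], [0.454, -0.258, 0.01], [0.488, -0.231, 0.111]]
top flanged_strainer 0.75 [154. 212. 184. 245.] 746 [[0.459, 0.035, 0.005], [0.484, 0.057, 0.011], [0.518, 0.093, 0.11]]
top flanged_strainer 0.57 [306. 180. 322. 201.] 358 [[0.558, -0.287, 0.001], [0.576, -0.263, 0.008], [0.599, -0.243, 0.08]]
top plain_strainer 0.65 [374. 218. 398. 235.] 340 [[0.474, -0.424, 0.014], [0.486, -0.404, 0.094], [0.502, -0.395, 0.112]]
top stand 0.9 [196. 157. 284. 224.] 3560 [[0.513, -0.178, 0.002], [0.588, -0.101, 0.034], [0.644, -0.0, 0.038]]
```

View pics/scene0.png

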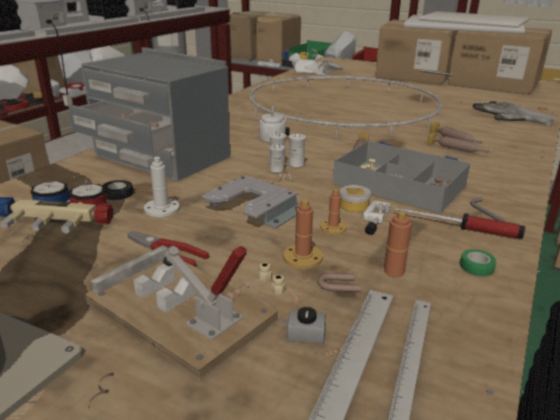

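View pics/top0.png

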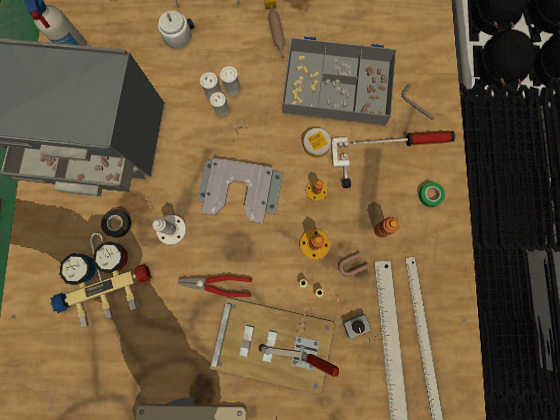

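The scene camera shows the copper flanged strainer at px (303,235), with a smaller copper one at (334,210), a white one at (160,188) and the plain one at (397,245). In the top view the stand is at (240,188) with its mouth toward the robot (down in the image), and the target is at (315,243).

```bash
cat > fit.py <<'E'
from h import *
from scipy.optimize import minimize, least_squares
def plate_sdf_fit(P,x0):
    # rasterised occupancy template of the plate
    s=0.001;N=200
    T=np.zeros((2*N,2*N),np.float32)
    ix=lambda v:int(round(v/s))+N
    T[ix(-.065):ix(.065),ix(-.070):ix(.070)]=1
    T[ix(-.065):ix(.020),ix(-.022):ix(.022)]=0
    g=(np.arange(2*N)-N)*s
    X,Y=np.meshgrid(g,g,indexing='ij')
    T[(X>-.002)&(np.hypot(X+.002,Y)<.022)]=0
    A=np.floor(P/0.002).astype(int);A=np.unique(A,axis=0)*0.002+0.001
    # cost: symmetric nearest distance
    from scipy.spatial import cKDTree
    Q=np.c_[X[T>0],Y[T>0]][::4];dt=cv2.distanceTransform((T==0).astype(np.uint8),cv2.DIST_L2,5)*s
    def f(v):
        c,sn=np.cos(v[2]),np.sin(v[2]);M=np.array([[c,-sn],[sn,c]])
        L=(A-v[:2])@M
        i=np.clip(np.round(L/s).astype(int)+N,0,2*N-1)
        a=np.minimum(dt[i[:,0],i[:,1]],.01)
        b=np.minimum(cKDTree(A).query(Q@M.T+v[:2])[0],.01)
        return (a**2).mean()+(b**2).mean()
    return min((minimize(f,[x0[0],x0[1],t],method='Nelder-Mead',options=dict(initial_simplex=[[x0[0],x0[1],t],[x0[0]+.015,x0[1],t],[x0[0],x0[1]+.015,t],[x0[0],x0[1],t+.2]])) for t in (-.6,-.3,0,.3,.6)),key=lambda r:r.fun)
def axis(P,zmin,zmax,r):
    Q=P[(P[:,2]>zmin)&(P[:,2]<zmax)][:,:2]
    return Q
E
python3 - <<'E'
from fit import *
for n in ['top','scene']:
    z=np.load(n+'.npz');cal=manip.get_calibration(n);P,_=cloud(cal,z['d'])
    box=(P[:,0]>.49)&(P[:,0]<.68)&(P[:,1]>-.2)&(P[:,1]<.02)&(P[:,2]>.029)&(P[:,2]<.042)
    r=plate_sdf_fit(P[box][:,:2],[.575,-.095]);v=r.x
    print(n,box.sum(),r.x,r.fun**.5, 'seat',v[:2]+.006*np.array([np.cos(v[2]),np.sin(v[2])]))
    S=P[np.hypot(P[:,0]-.457,P[:,1]+.262)<.06]
    for lo,hi,rad in [(.004,.011,.034),(.02,.09,.014)]:
        Q=S[(S[:,2]>lo)&(S[:,2]<hi)][:,:2]
        s=least_squares(lambda c:np.maximum(np.hypot(*(Q-c).T)-rad,0) if rad>.03 else np.hypot(*(Q-c).T)-rad,[.457,-.262],loss='soft_l1',f_scale=.002)
        print('  strainer',rad,len(Q),s.x,Q.min(0),Q.max(0))
        T=S[S[:,2]>.1];print('  stub',len(T),T.mean(0) if len(T) else '')
o=manip.get_obs();print(R.from_quat(o['ee_rot']).as_matrix().round(3))
E
```

```text
top 2748 [ 0.57799472 -0.08633662 -0.16674776] 0.0015135178787566647 seat [ 0.58391149 -0.08733247]
  strainer 0.034 482 [ 0.45859435 -0.25920273] [ 0.40790147 -0.30978875] [ 0.51396436 -0.20379226]
  stub 62 [ 0.45808254 -0.26013178  0.10593355]
  strainer 0.014 42 [ 0.45840079 -0.2607002 ] [ 0.44402409 -0.27326213] [ 0.46562497 -0.24643045]
  stub 62 [ 0.45808254 -0.26013178  0.10593355]
scene 1739 [ 0.57364511 -0.09020077 -0.16921376] 0.0018718736553137683 seat [ 0.57955942 -0.09121121]
  strainer 0.034 507 [ 0.45427901 -0.26325083] [ 0.4206482  -0.29684305] [ 0.48864658 -0.22893305]
  stub 84 [ 0.45180309 -0.2639903   0.10517419]
  strainer 0.014 614 [ 0.45549874 -0.26236244] [ 0.43777433 -0.27780635] [ 0.46487926 -0.24918251]
  stub 84 [ 0.45180309 -0.2639903   0.10517419]
[[-0.915  0.403 -0.   ]
 [ 0.403  0.915 -0.   ]
 [ 0.    -0.    -1.   ]]
```

```bash
python3 -m pendant '[[-0.7,-0.7,-0.6,0,0,0.5,1],[-1.5,-1.5,-0.6,0,0,1,1],[-2.3,-2.4,-0.6,0,0,1.7,1],[-3.1,-3.3,-0.6,0,0,2.4,1],[-3.9,-4.2,-0.6,0,0,3,1],[-4.7,-5,-0.6,0,0,3.7,1],[-5.5,-5.8,-0.6,0,0,4.4,1],[-6.1,-6.5,-0.6,0,0,5,1],[-6.1,-6.5,-0.6,0,0,5,1],[-6.1,-6.5,-0.6,0,0,5,1]]' 40
python3 - <<'E'
from h import *
o=manip.get_obs();M=R.from_quat(o['ee_rot']).as_matrix();print(o['position'],o['joint_pos'],M.round(3))
print(M.T@(np.array([.425,-.262,.26])-o['position'])/.05)
E
```

```text
clock: 1.65
position: [0.3998, 0.1522, 0.2754]
ee_rot: [0.528, 0.849, 0.0, -0.0]
ft_force: [0.3, -1.3, 1.0]
grip_width: 0.998
grasp_force: 0.0
[0.39982671 0.15223698 0.27542836] [-0.77502333 -0.1455034   0.27693747  1.90938256  0.04001587  1.37200047
 -0.04997205] [[-0.443  0.897  0.   ]
 [ 0.897  0.443  0.001]
 [ 0.     0.    -1.   ]]
[-7.65112088 -3.21769382  0.30397028]
```

```bash
python3 -m pendant '[[-1,-0.2,0.1,0,0,0.6,1],[-2,-0.5,0.1,0,0,1.2,1],[-3,-0.8,0.2,0,0,1.8,1],[-4,-1.2,0.3,0,0,2.4,1],[-5,-1.6,0.3,0,0,3,1],[-6,-2,0.3,0,0,3.6,1],[-7,-2.3,0.3,0,0,4.2,1],[-7.9,-2.65,0.3,0,0,4.5,1],[-7.9,-2.65,0.3,0,0,4.5,1],[-7.9,-2.65,0.3,0,0,4.5,1]]'
python3 - <<'E'
from fit import *
o=manip.get_obs();M=R.from_quat(o['ee_rot']).as_matrix();print(o['position'],M.round(3))
cal=manip.get_calibration('wrist');im,d=manip.camera('wrist');cv2.imwrite('pics/w1.png',im[...,::-1])
P,_=cloud(cal,d)
S=P[np.hypot(P[:,0]-.457,P[:,1]+.262)<.06]
for lo,hi,rad in [(.005,.011,.034),(.02,.09,.014),(.1,.12,.005)]:
    Q=S[(S[:,2]>lo)&(S[:,2]<hi)][:,:2]
    if len(Q)<10: continue
    s=least_squares(lambda c:np.hypot(*(Q-c).T)-rad if rad==.014 else np.maximum(np.hypot(*(Q-c).T)-rad,0),[.457,-.262],loss='soft_l1',f_scale=.002)
    print(rad,len(Q),s.x,Q.min(0),Q.max(0),Q.mean(0))
E
```

```text
clock: 2.9
position: [0.4565, -0.2597, 0.2599]
ee_rot: [0.764, 0.645, -0.0, -0.0]
ft_force: [0.7, -0.0, -0.2]
grip_width: 1.0
grasp_force: 0.0
[ 0.45651689 -0.25970917  0.25992658] [[ 0.167  0.986 -0.001]
 [ 0.986 -0.167  0.   ]
 [ 0.    -0.001 -1.   ]]
0.034 1607 [ 0.45596158 -0.26254879] [ 0.42197722 -0.29393908] [ 0.48920907 -0.22886206] [ 0.45708408 -0.25475617]
0.014 342 [ 0.45572415 -0.26275055] [ 0.44249179 -0.26651798] [ 0.46998348 -0.24811387] [ 0.45760669 -0.25161048]
0.005 227 [ 0.45605934 -0.26139465] [ 0.4464273 -0.2695804] [ 0.46502108 -0.25343579] [ 0.45609634 -0.26110302]
```

View pics/w1.png

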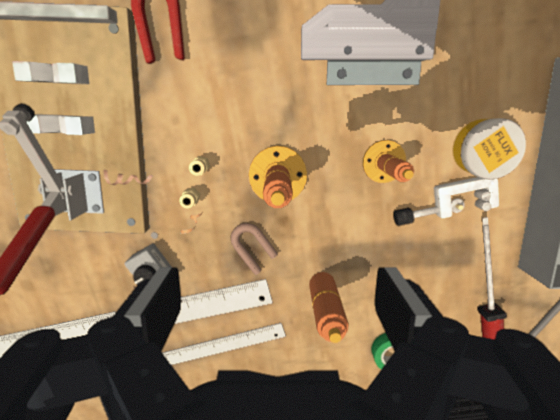

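The wrist picture shows the target at px (278,180), with its flange on the bench, the smaller copper one at (390,160) and the plain one at (328,305). There's clear room for the open jaws, so I'm descending.

```bash
python3 -m pendant '[[-0.06,0,0.6,0,0,0,1],[-0.06,0,1.2,0,0,0,1],[-0.06,0,1.8,0,0,0,1],[-0.06,0,2.4,0,0,0,1],[-0.06,0,3,0,0,0,1],[-0.06,0,3.5,0,0,0,1],[-0.06,0,3.85,0,0,0,1],[-0.06,0,3.85,0,0,0,1],[-0.06,0,3.85,0,0,0,0],[-0.06,0,3.85,0,0,0,-1]]' 40
python3 -m pendant '[[0,0,0,0,0,0,-1],[0,0,0,0,0,0,-1],[0,0,0,0,0,0,-1],[0,0,0,0,0,0,-1],[0,0,0,0,0,0,-1],[0,0,-0.1,0,0,0,-1],[0,0,-0.1,0,0,0,-1],[0,0,-0.1,0,0,0,-1],[0,0,-0.1,0,0,0,-1],[0,0,-0.1,0,0,0,-1]]' 40
```

```text
clock: 4.2
position: [0.4559, -0.2643, 0.0687]
ee_rot: [0.765, 0.644, 0.001, 0.001]
ft_force: [0.6, 0.1, -0.5]
grip_width: 0.6
grasp_force: 0.0
clock: 5.45
position: [0.4552, -0.2641, 0.0727]
ee_rot: [0.765, 0.644, -0.0, -0.0]
ft_force: [0.3, 0.1, -3.1]
grip_width: 0.317
grasp_force: 39.6
```

```bash
python3 -m pendant '[[0.2,-0.3,0,0,0,0,-1],[0.6,-0.7,0,0,0,0,-1],[1.1,-1,0,0,0,0,-1],[1.7,-1,0,0,0,0,-1],[2.3,-1,0,0,0,0,-1],[2.8,-1,0,0,0,0,-1],[3.3,-1,0,0,0,0,-1],[3.7,-1,0,0,0,0,-1],[3.85,-1,0,0,0,0,-1],[3.85,-1,0,0,0,0,-1]]'
python3 - <<'E'
from fit import *
o=manip.get_obs();M=R.from_quat(o['ee_rot']).as_matrix();print(o['position'],M.round(3))
for n in ['wrist','scene','top']:
    cal=manip.get_calibration(n);im,d=manip.camera(n);cv2.imwrite(f'pics/{n}2.png',im[...,::-1])
    P,_=cloud(cal,d)
    b=(P[:,0]>.49)&(P[:,0]<.68)&(P[:,1]>-.2)&(P[:,1]<.02)&(P[:,2]>.029)&(P[:,2]<.042)
    if b.sum()>300:
        r=plate_sdf_fit(P[b][:,:2],[.575,-.09]);v=r.x;u=np.array([np.cos(v[2]),np.sin(v[2])]);s=v[:2]+.006*u
        D=s-o['position'][:2];print(n,b.sum(),v,r.fun**.5,'seat',s,'tool shift/50mm',(M[:2,:2].T@D/.05).round(3), 'yaw err deg',np.degrees(v[2]-np.arctan2(M[1,1],M[0,1])))
    Q=P[(np.hypot(P[:,0]-o['position'][0],P[:,1]-o['position'][1])<.05)&(P[:,2]>.007)&(P[:,2]<.017)][:,:2]
    if len(Q)>30:
        s=least_squares(lambda c:np.maximum(np.hypot(*(Q-c).T)-.034,0),o['position'][:2],loss='soft_l1',f_scale=.002);print(n,'flange',len(Q),s.x,Q.min(0),Q.max(0))
E
```

```text
clock: 6.7
position: [0.4386, -0.0661, 0.0728]
ee_rot: [0.765, 0.645, -0.0, -0.0]
ft_force: [0.8, -0.4, -1.8]
grip_width: 0.319
grasp_force: 39.9
[ 0.43860416 -0.06610804  0.07276141] [[ 0.169  0.986 -0.   ]
 [ 0.986 -0.169 -0.   ]
 [-0.    -0.    -1.   ]]
wrist 21622 [ 0.5572014  -0.08401265 -0.32178701] 0.0059783268256342935 seat [ 0.56289343 -0.08591022] tool shift/50mm [0.03  2.517] yaw err deg -8.698072789410059
wrist flange 5527 [ 0.439152  -0.0640868] [ 0.4052882  -0.08561962] [ 0.47269259 -0.03039348]
scene 1652 [ 0.57472114 -0.09154184 -0.18398344] 0.0022334840067567354 seat [ 0.58061987 -0.09263952] tool shift/50mm [-0.043  2.889] yaw err deg -0.8025098940562347
scene flange 470 [ 0.4372824  -0.06636309] [ 0.40371274 -0.10072327] [ 0.47224317 -0.03251258]
top 2363 [ 0.58071112 -0.08778648 -0.20330824] 0.003575555975495778 seat [ 0.58658754 -0.08899794] tool shift/50mm [0.049 2.994] yaw err deg -1.9097395866336526
top flange 256 [ 0.43860416 -0.06610804] [ 0.40846934 -0.09687506] [ 0.47096691 -0.0530071 ]
```

View pics/wrist2.png

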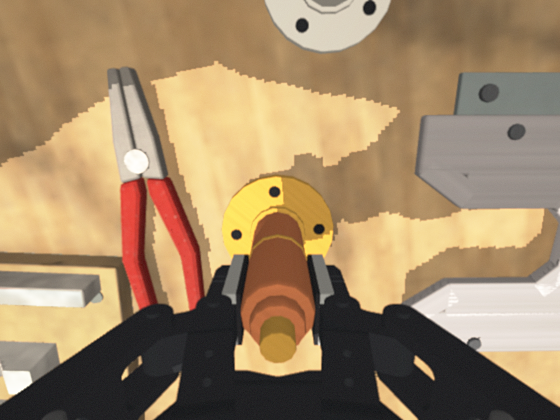

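View pics/scene2.png

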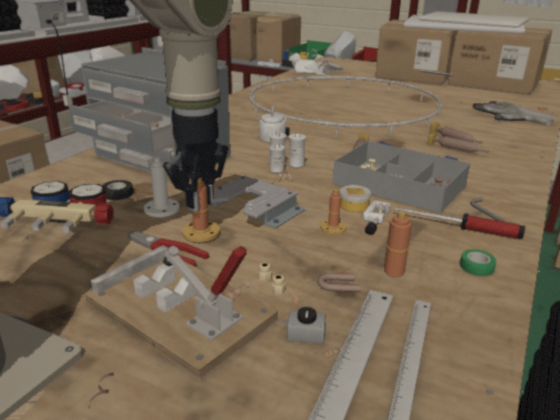

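The wrist picture shows the strainer upright in the grip, flange at px (278,225), with the slot's side plates to the right, edges near rows 207 and 277. I'm measuring the slot's centre line from those edges.

Run:
```python
from fit import *
o=manip.get_obs();M=R.from_quat(o['ee_rot']).as_matrix()
cal=manip.get_calibration('wrist');im,d=manip.camera('wrist')
P,_=cloud(cal,d);L=(P-o['position'])@M
k=(P[:,2]>.029)&(P[:,2]<.042)
print('front edge y',np.percentile(L[k&(abs(L[:,0])>.045)&(L[:,1]>.04),1],[0.5,2,5]))
for y in np.arange(.085,.14,.01):
    q=np.sort(L[k&(abs(L[:,1]-y)<.005)][:,0]);q=q[abs(q)<.08]
    if len(q)<20: continue
    a=q[q<0];b=q[q>0];print(round(y,3),len(q),'edges',a.max() if len(a) else None,b.min() if len(b) else None)
```

```text
front edge y [0.0721241  0.07295709 0.0756852 ]
0.085 1948 edges -0.025558349761630492 0.028903954619197866
0.095 2586 edges -0.01974505791646834 0.023432744454244255
0.105 2793 edges -0.019508310239037197 0.023400379176106743
0.115 3069 edges -0.019061319581564876 0.0240900060891801
0.125 2956 edges -0.018893408943321487 0.024196683686283044
0.135 2998 edges -0.01909762229564123 0.02415471087133372
```

```bash
python3 -m pendant '[[0,0.3,0,0,0,0,-1],[0,0.6,0,0,0,0,-1],[0,0.9,0,0,0,0,-1],[0,1.2,0,0,0,0,-1],[0.02,1.5,0,0,0,0,-1],[0.02,1.8,0,0,0,0,-1],[0.02,2.1,0,0,0,0,-1],[0.02,2.4,0,0,0,0,-1],[0.02,2.6,0,0,0,0,-1],[0.02,2.7,0,0,0,0,-1]]'
python3 -m pendant '[[0,0,0,0,0,0,-1],[0,0.02,0,0,0,0,-1],[0,0.04,0,0,0,0,-1],[0,0.06,0,0,0,0,-1],[0,0.08,0,0,0,0,-1],[0,0.1,0,0,0,0,-1],[0,0.12,0,0,0,0,-1],[0,0.14,0,0,0,0,-1],[0,0.14,0,0,0,0,-1],[0,0.14,0,0,0,0,-1]]'
```

```text
clock: 8.15
position: [0.5722, -0.0882, 0.0726]
ee_rot: [0.765, 0.644, -0.0, -0.0]
ft_force: [0.1, 0.2, -3.2]
grip_width: 0.312
grasp_force: 40.0
clock: 9.4
position: [0.5787, -0.0891, 0.0728]
ee_rot: [0.765, 0.644, 0.0, -0.0]
ft_force: [-0.8, 0.4, -3.8]
grip_width: 0.317
grasp_force: 40.0
```

Not touching the end yet, so I'm creeping on in small steps.

```bash
python3 -m pendant '[[0,0.01,0,0,0,0,-1],[0,0.02,0,0,0,0,-1],[0,0.03,0,0,0,0,-1],[0,0.04,0,0,0,0,-1],[0,0.04,0,0,0,0,-1],[0,0.05,0,0,0,0,-1],[0,0.05,0,0,0,0,-1],[0,0.06,0,0,0,0,-1],[0,0.06,0,0,0,0,-1],[0,0.06,0,0,0,0,-1]]'
```

```text
clock: 10.65
position: [0.5805, -0.0894, 0.0726]
ee_rot: [0.765, 0.644, -0.001, -0.001]
ft_force: [-7.4, 1.0, 3.2]
grip_width: 0.316
grasp_force: 40.7
```

There's 7.4 N of contact against the slot end, so it's home. Next I lower it, release and rise.

```bash
python3 -m pendant '[[0,-0.02,0,0,0,0,-1],[0,-0.02,0.03,0,0,0,-1],[0,-0.02,0.06,0,0,0,-1],[0,-0.02,0.09,0,0,0,-1],[0,-0.02,0.1,0,0,0,-1],[0,-0.02,0.1,0,0,0,-1],[0,-0.02,0.1,0,0,0,-0.2],[0,-0.02,0.1,0,0,0,0.2],[0,-0.02,0.1,0,0,0,0.3],[0,-0.02,0.1,0,0,0,0.3]]'
python3 -m pendant '[[0,0,0,0,0,0,0.3],[0,0,-0.1,0,0,0,0.3],[0,0,-0.3,0,0,0,0.3],[0,0,-0.6,0,0,0,0.3],[0,0,-1,0,0,0,0.3],[0,0,-1.4,0,0,0,0.3],[0,0,-1.9,0,0,0,0.3],[0,0,-2.4,0,0,0,0.3],[0,0,-2.8,0,0,0,0.3],[0,0,-2.8,0,0,0,0.3]]'
python3 - <<'E'
from fit import *
o=manip.get_obs();M=R.from_quat(o['ee_rot']).as_matrix();print(o['position'])
cal=manip.get_calibration('wrist');im,d=manip.camera('wrist');cv2.imwrite('pics/w3.png',im[...,::-1])
P,_=cloud(cal,d);k=(P[:,2]>.029)&(P[:,2]<.042)&(abs(P[:,0]-.58)<.1)&(abs(P[:,1]+.09)<.1)
r=plate_sdf_fit(P[k][:,:2],[.575,-.09]);v=r.x;u=np.array([np.cos(v[2]),np.sin(v[2])]);s=v[:2]+.006*u
S=P[np.hypot(P[:,0]-.58,P[:,1]+.09)<.03]
print('seat',s,v[2],r.fun**.5)
for lo,hi in [(.04,.06),(.06,.09),(.1,.12)]:
    Q=S[(S[:,2]>lo)&(S[:,2]<hi)];rad=.014
    c=least_squares(lambda c:np.hypot(*(Q[:,:2]-c).T)-rad if hi<.1 else np.maximum(np.hypot(*(Q[:,:2]-c).T)-.006,0),[.58,-.09],loss='soft_l1',f_scale=.001).x
    print(lo,len(Q),c,'along',(c-s)@u,'across',(c-s)@[-u[1],u[0]],'zmax',Q[:,2].max())
E
```

```text
clock: 11.9
position: [0.5809, -0.0895, 0.0678]
ee_rot: [0.765, 0.644, 0.0, 0.0]
ft_force: [0.8, -0.4, 0.4]
grip_width: 0.652
grasp_force: 0.0
clock: 13.15
position: [0.5816, -0.0897, 0.2101]
ee_rot: [0.765, 0.644, 0.001, 0.001]
ft_force: [0.7, 0.3, -1.0]
grip_width: 0.649
grasp_force: 0.0
[ 0.58159637 -0.08966589  0.21010084]
seat [ 0.58206302 -0.08994862] -0.1737082970844629 0.0014257587613703071
0.04 140 [ 0.58034035 -0.08783985] along -0.002061211437419272 across 0.0017792890035401721 zmax 0.059932398971412504
0.06 265 [ 0.58033776 -0.08794939] along -0.0020448349496950536 across 0.0016709519300357534 zmax 0.08999987695306672
0.1 323 [ 0.58051776 -0.08658539] along -0.0021032840856635175 across 0.0030455332770353096 zmax 0.11021356606988217
```

View pics/w3.png

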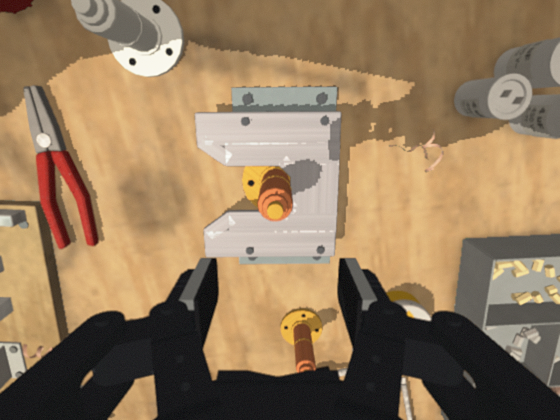

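The picture shows the strainer upright at the slot's closed end, px (275,185), with its flange under the plate. It is about 2 mm from the seat point, its top is at 110 mm so it stands on the bench, and the gripper is clear.

```bash
python3 -c "
from workcell import manip
print(manip.hand_in())"
```

```text
the job is handed in; nothing more can be done
None
```

The flanged strainer stands released on the bench at the closed end of the slot, flange under the plate and about 2 mm from the seat point; the arm never went near the plain strainer, and the job was handed in at about 13 s (no verdict was returned).

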